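Seat the slicing disc on its drive dogs and latch it

TASK

The mushroom slicer's disc sits on its spindle but rides high, because the notches in its underside have not found the drive dogs below. Turn the disc slowly and gently by pushing its orange peg until it drops fully home, just below the bowl's rim, and stop there without forcing it; then swing the latch in by its red post as far as it goes, so that its tongue lies over the disc's edge, and let go. Do not knock over or shift the jar, mug and punnet that stand round the slicer.

Things in the scene. Friction and masses are not known exactly. Their poses are not given: they have to be found in the camera images.
- slicer: white slicer machine fixed to the table. Origin on the table under the bowl's axis, z up; its deck is 56 mm high and spans x -115..115, y -155..115 mm. On it stands a round aluminium bowl wall, inner diameter 156 mm, outer 173 mm, rim 78 mm above the table.
- bowl_rim (a point): centre of the bowl's rim. Below, hidden by the disc, is a drive plate that does not turn, with a spindle and four dogs 7 mm across, 10 mm high, 90 degrees apart, at radii 66, 46, 56 and 36 mm in that order. It has stopped at an unknown angle, different every time, that can neither be seen nor read: turn the disc to find it.
- slicing_disc: loose steel disc, diameter 150, 15 mm thick, 0.6 to 0.9 kg, black hub 33 mm wide reaching 46 mm over its underside, 1 mm play on the spindle. Origin at the centre of its underside, x axis towards the peg. Four notches (3.5 mm play beside a dog) fit at one angle in the full turn. Riding high it is level, underside at z = 70 mm; there it drops by its weight to 60 mm and hardly turns on.
- peg_top (a point): top of the orange upright peg on the disc, 14 mm diameter, 45 mm tall (20 mm collar at its foot, 3 mm high), 55 mm from the disc's centre; 130 mm above the table riding high, 120 mm when home. Push it along its circle, either way, up to nearly a full turn, at 5 cm/s or less; it takes 2 to 5 N until the dogs catch; over 40 N is forcing it. A push towards the hub or outwards only wedges it.
- latch (a joint): angle of the latch (rad): 0 = open (tongue along the slicer's +x, red post towards its -x); grows anticlockwise seen from above to 1.57 = fully in at its stop (tongue pointing to the bowl's axis over the disc's edge, red post away from the bowl). It stays where it is left; 1 to 2 N at the post moves it. While the disc rides high the tongue strikes the disc's edge.
- latch_pivot (a point): point on the latch's upright hinge axis at the underside of its flat arm, 80.5 mm above the table, 125 mm from the bowl's axis on the slicer's -y side. The arm is 8 mm thick and up to 18 mm wide; its tongue reaches 57 mm from the pivot; its hub is 26 mm wide, its top 94 mm above the table.
- latch_post (a point): top of the red upright post of the latch, 16 mm diameter, 126.5 mm above the table, 38 mm tall over the latch arm, 50 mm from the pivot on the side opposite to the tongue. Push it sideways round the pivot.
- jar: glass spice jar with white lid, 44 x 44 x 109 mm, standing to the left of the slicer; leave alone. Origin at the centre of its underside.
- mug: orange mug, 81 x 113 x 101 mm, standing to the right of the slicer; leave alone. Origin at the centre of its underside.
- punnet: white open punnet, 182 x 242 x 135 mm, standing to the left beyond the jar; leave alone. Origin at the centre of its underside.

How it is judged (in metres and radians):
On the way, in this order (a step that is already met when the one before it is completed fails the run):
1. the disc has dropped home onto the dogs (z of slicing_disc in the frame of slicer below 0.0625 m and angle between slicing_disc's own z axis and vertical below 0.04 rad and horizontal distance between slicing_disc and slicer below 0.006 m), for 0.2 s.
2. the latch is swung in over the disc's edge (value of joint latch above 1.4 rad), for 0.2 s.
At the end, for the whole second after the job is handed in: The disc lies home on the drive plate (underside no more than 2.5 mm above its seat, tilt under 0.04 rad, within 6 mm of the bowl's axis), at rest, and the latch stands at more than 1.4 rad, its tongue over the disc's edge (all of step 1 and value of joint latch above 1.4 rad and linear speed of slicing_disc below 0.02 m/s); the robot touches nothing.
It fails at once if the disc is forced (more than 40 N from the robot) (contact force between any of the fingers, the arm and slicing_disc above 40 N).
It fails at once if a bystander (jar, mug or punnet) is shifted by more than 30 mm (distance of any of jar, mug, punnet from where it was at the start of the episode above 0.03 m).
It also fails if it takes over 72 s, if anything falls off the work surface, if the arm or the gripper's body presses on something with over 40 N, if the wrist force passes 120 N, or if a joint passes its speed limit or range.

ROBOT

A 6-joint arm with a two-finger parallel gripper is mounted at the origin on the work surface; the furniture and walls round the work are solid. World frame = base frame: x ahead of the robot, y to its left, z up, the work surface at z = 0. Lengths are in mm, angles in degrees, forces in N, time in s.
With the tool pointing down it reaches from about 300 to 850 mm from the base axis. Payload 4.2 kg.
Tool frame: the origin (TCP) lies between the finger pads; the fingertips stand 22 mm ahead of it and the grasp point (between the pads) lies 3 mm ahead of it (env.finger_overhang is the distance from the TCP to the fingertips, in mm); z points along the fingers, y is the line along which they close (so a half turn about z gives the same grasp; the last joint's range is limited). The gripper opens to 91 mm and grips with 3 to 60 N. Pads are 32 mm wide; open, the fingers measure 118 mm over their backs; the gripper's body (76 mm by 178 mm) begins 60 mm behind the grasp point.
Start: joints at [-70.015, 18.312, 89.639, -0, 72.044, -1.146], TCP at [207.289, -536.351, 235.976] pointing down, gripper open.
Joint ranges: [-177.97, 177.97], [-48.28, 115.42], [12.27, 149.76], [-77.06, 257.06], [2.81, 150.46], [-146.56, 146.56]. Speed limits (degrees/s): [147.25, 147.25, 180, 180, 180, 180].

INTERFACE

Orientations are given as [roll, pitch, yaw] about the fixed x, y, z axes, in that order (R = Rz(yaw) Ry(pitch) Rx(roll)).
In Python, from workcell import state, cams, ticket, look_for, outline_of, env gives the robot as it stands.
- The arm moves only by the tool servo_tool, never from a script. Its argument "steps" is a list of rows, each a list of 3 entries, a list of its own where there are three numbers: the closure in counts, from 0 (fully open) to 255 (shut), then the shift along the tool's x, y, z in mm, then the turn, a rotation vector about the tool's x, y, z in rad. A call has exactly 10 rows; each row shifts and turns the commanded pose from where the row before left it, along the tool's axes as they then stand; what a row does not reach is not made up. A row lasts 1/10 s, in which the tool goes at most 50 mm and 8.59 degrees, less where a joint would pass 70% of its speed; a pose out of reach is approached as far as the arm can. A call with a gripper value outside its range is refused whole. The fingers move at their own pace and stop on an object; "squeeze" is the grip in N (left out, the last holds). Time passes only in rows, so rows that do not move let the fingers close, or fill a call up. It gives the time, the measured TCP pose, the force, the opening and the grip force at its end, in the units of the state.
- state(): the state, without advancing time (a new reading comes with each control period).
- cams.grab_frame(name): name is "scene" or "side" or "wrist"; returns a dict with "color" (480x640x3 uint8, red, green, blue), "z_map" (480x640 float32, mm along the optical axis (not along the pixel's ray), 0 where there is no reading), "fovy" (degrees; the focal length in pixels is half the picture's height over the tangent of half this angle, whatever the lens; pixels are square), "cx", "cy" (the principal point, pixels), "k1" (the pictures are not rectified: a ray, as slopes to the right and down, at radius r is drawn at 1 + k1 r^2 times it, then the intrinsics apply), "eye" and "rotation" of the camera in the world; the wrist camera has in their place "tool_from_camera" (4x4, takes a point from camera to tool coordinates, whose origin is the TCP and whose axes are the flange's). Camera axes: x right, y up, looking along -z (the intrinsics and any distortion apply to the point x, -y, -z); pixel columns grow to the right and rows downward; lengths in mm; the calibration is good to about 2 mm. A picture is of the moment at which its call begins: read the wrist's pose just before it.
- ticket.job_done(): hands the job in; it is judged then, once.
Trained networks look in a picture, given as the dict that the camera call returned (one of the last four; its "shot" number tells which), for a name from the list of things; names that differ only in an ending like _2 or _b are one class to them, and where a whole thing is asked for, a point or a joint stands for the part that bears it (a point fixed in the world has none). Each returns a list of dicts, best first, with "confidence" (0 to 1); they miss things now and then, are a little off and sometimes report something else, mostly with a low value. They report only what shows in the picture. A call takes as long as a camera call.
- look_for(picture, thing): "at" ([column, row] in pixels, amid what is visible of it).
- outline_of(picture, thing): "pixels" (480x640 bool, what is visible of it) and "at" ([column, row] in pixels, amid what is visible of it).
The state is a dict: "time_s": time; "qpos": joint angles; "qvel": joint speeds; "effort": joint torques, N m; "ee_pos": TCP position; "ee_rot": TCP orientation; "force": force on the tool from outside, world axes, zero at the start; "torque": the same for the moment, N m; "gripper_width": finger opening in mm; "gripper_force": force on a finger pad.
Only numpy, scipy, OpenCV 4.12 (cv2) and the standard library are available. Lean on these libraries where they do the work, as an engineer would, in place of code of your own. Each camera call takes 0.05 s, during which the arm holds its last target. There are 200 camera calls.

## Working session

There is one attempt and no reset: what is moved stays moved. The work goes in short steps, Python scripts to look and compute and a tool call to move; the robot and the scene stay as the last step left them, time stands still between calls to the robot, and variables do not carry over. Pictures are saved under pics/ and viewed, at most 10 in all, crops included, and the job is handed in when it is done.

Besides the shell and the picture viewer there is one more tool, called after "Request:" as name([rows], argument=value, ...), one row to a line, values as JSON. servo_tool: Moves the arm, as the interface text tells. Its arguments: {"type":"object","properties":{"steps":{"type":"array","items":{"type":"array"}},"squeeze":{"type":"number"}},"required":["steps"]}

```bash
mkdir -p pics; ls; cat > h.py <<'E'
import numpy as np, cv2
from workcell import state, cams, ticket, look_for, outline_of, env
from scipy.spatial.transform import Rotation as R
def cam(name):
    s=state(); p=cams.grab_frame(name); p['s']=s
    if 'eye' in p: p['Rw']=np.array(p['rotation']); p['ew']=np.array(p['eye'])
    else:
        T=np.array(p['tool_from_camera']); Rt=R.from_euler('xyz',s['ee_rot'],degrees=True).as_matrix()
        p['Rw']=Rt@T[:3,:3]; p['ew']=Rt@T[:3,3]+np.array(s['ee_pos'])
    return p
def rays(p,uv):
    f=240/np.tan(np.radians(p['fovy'])/2); uv=np.atleast_2d(np.array(uv,float))
    d=(uv-[p['cx'],p['cy']])/f; x=d.copy()
    for _ in range(20): x=d/(1+p['k1']*(x**2).sum(1,keepdims=True))
    return np.c_[x[:,0],-x[:,1],-np.ones(len(x))]@p['Rw'].T
def atz(p,uv,z):
    d=rays(p,uv); return p['ew']+d*((z-p['ew'][2])/d[:,2])[:,None]
def depth(p,uv):
    d=rays(p,uv); uv=np.atleast_2d(uv).astype(int); zz=p['z_map'][uv[:,1],uv[:,0]]; return p['ew']+d*zz[:,None]
def save(p,n): cv2.imwrite('pics/'+n+'.png',p['color'][:,:,::-1])
E
python3 - <<'E'
from h import *
np.set_printoptions(precision=1,suppress=True)
print(state())
for c in ('scene','side'):
    p=cam(c); save(p,c); print(c,p['ew'])
    for t,z in (('peg_top',130),('latch_post',126.5),('bowl_rim',78),('latch_pivot',80.5),('jar',109),('mug',100),('punnet',135),('slicing_disc',85),('slicer',56)):
        try:
            for o in look_for(p,t)[:2]: print(t,o['confidence'],o['at'],atz(p,o['at'],z),depth(p,o['at']))
        except Exception as e: print(t,e)
a=cv2.imread('pics/scene.png');b=cv2.imread('pics/side.png')
E
```

```text
pics
{'time_s': 0.0, 'qpos': array([-70. ,  18.4,  89.7,   0. ,  72. ,  -1.1]), 'qvel': array([ 0. , -0.1,  0. , -0. , -0. , -0. ]), 'effort': array([  0. , -41.2, -23.2,   0.1,   0. ,  -0. ]), 'ee_pos': array([ 207.1, -535.9,  235.1]), 'ee_rot': array([-179.9,   -0. ,   21.1]), 'force': array([-0.6,  0.7,  0.1]), 'torque': array([0., 0., 0.]), 'gripper_force': 0.0, 'gripper_width': 91.09053940019409}
scene [-155.6  890.  1384. ]
peg_top too many indices for array: array is 1-dimensional, but 2 were indexed
latch_post too many indices for array: array is 1-dimensional, but 2 were indexed
bowl_rim too many indices for array: array is 1-dimensional, but 2 were indexed
latch_pivot too many indices for array: array is 1-dimensional, but 2 were indexed
jar too many indices for array: array is 1-dimensional, but 2 were indexed
mug too many indices for array: array is 1-dimensional, but 2 were indexed
punnet too many indices for array: array is 1-dimensional, but 2 were indexed
slicing_disc too many indices for array: array is 1-dimensional, but 2 were indexed
slicer too many indices for array: array is 1-dimensional, but 2 were indexed
side [ -68.9 1414.8  953.6]
peg_top too many indices for array: array is 1-dimensional, but 2 were indexed
latch_post too many indices for array: array is 1-dimensional, but 2 were indexed
bowl_rim too many indices for array: array is 1-dimensional, but 2 were indexed
latch_pivot too many indices for array: array is 1-dimensional, but 2 were indexed
jar too many indices for array: array is 1-dimensional, but 2 were indexed
mug too many indices for array: array is 1-dimensional, but 2 were indexed
punnet too many indices for array: array is 1-dimensional, but 2 were indexed
slicing_disc too many indices for array: array is 1-dimensional, but 2 were indexed
slicer too many indices for array: array is 1-dimensional, but 2 were indexed
```

```bash
python3 - <<'E'
from h import *
p=cams.grab_frame('scene'); print({k:(v if np.size(v)<20 else np.shape(v)) for k,v in p.items()})
E
```

```text
{'color': (480, 640, 3), 'z_map': (480, 640), 'fovy': 43.51184960187142, 'cx': 309.240847169336, 'cy': 231.83448076701077, 'k1': -0.1820416628154594, 'eye': array([-155.55492226,  889.99301736, 1384.00671619]), 'rotation': array([  40.6167759 ,   -0.68290402, -140.33810615]), 'shot': 3}
```

View pics/scene.png

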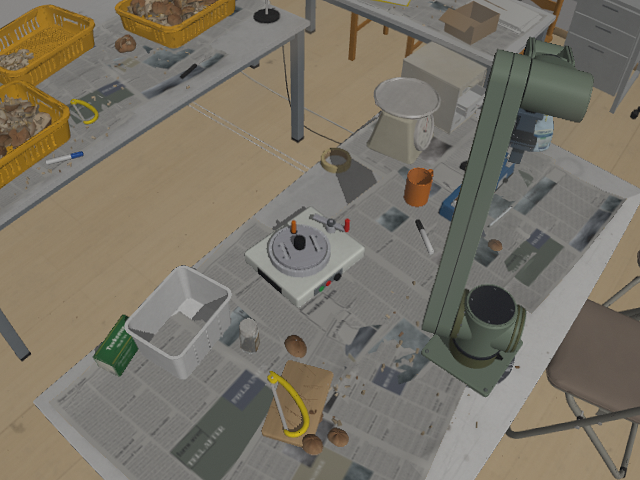

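View pics/side.png

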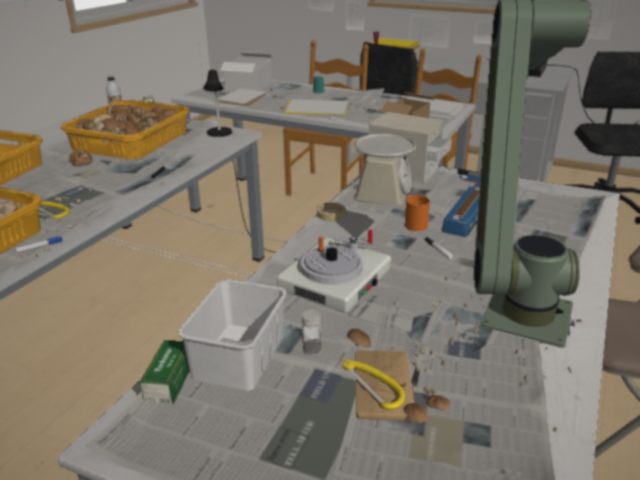

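The scene view shows the slicer at about (303,252), with the hub at (299,242), peg at (293,226), red post at (347,226) and latch hub at (331,226). The jar, mug and punnet stand clear of it. The camera rotation is given in roll-pitch-yaw, so I'll fix the helper.

```bash
sed -i "s/p\['Rw'\]=np.array(p\['rotation'\])/p['Rw']=R.from_euler('xyz',p['rotation'],degrees=True).as_matrix()/" h.py
python3 - <<'E'
from h import *
np.set_printoptions(precision=1,suppress=True)
for c in ('scene','side'):
    p=cam(c); print(c)
    for t,z in (('peg_top',130),('latch_post',126.5),('bowl_rim',78),('latch_pivot',80.5),('jar',60),('mug',50),('punnet',70),('slicing_disc',85),('slicer',56)):
        for o in look_for(p,t)[:2]: print(t,round(o['confidence'],2),np.array(o['at']),atz(p,o['at'],z)[0],depth(p,o['at'])[0])
print(list(np.array(cams.grab_frame('wrist')['tool_from_camera']).round(2)))
E
```

```text
scene
peg_top 0.93 [299.3 248.6] [501.9 115.3 130. ] [518.6  95.6  98.1]
latch_post 0.69 [330.5 221.9] [499.3 -16.4 126.5] [518.  -42.3  90.6]
latch_post 0.24 [298.1 249.1] [505.1 116.6 126.5] [527.3  90.6  84.3]
bowl_rim 0.97 [310.8 264.3] [469.4 105.1  78. ] [463.8 112.2  89.8]
latch_pivot 0.6 [311.2 267.2] [461.1 113.5  80.5] [464.6 109.1  73. ]
jar 0.88 [247.8 335.7] [454.4 374.   60. ] [437.6 388.2  96.5]
mug 0.79 [422.4 186.6] [ 409.7 -376.9   50. ] [ 389.2 -330.9   98.4]
punnet 0.78 [180.6 318.7] [616.7 454.5  70. ] [657.9 431.3  -0.1]
punnet 0.34 [299.5 249.5] [530.9  80.4  70. ] [520.   93.2  90.7]
slicing_disc 0.74 [299.4 245.3] [533.   78.3  85. ] [524.1  88.8 101.7]
slicer 0.97 [312.5 268.3] [467.5  99.6  56. ] [456.3 113.8  79.9]
slicer 0.29 [420.2 184.4] [ 417.8 -375.    56. ] [ 432.3 -406.9   22.4]
side
peg_top 0.75 [333.  260.9] [492.2 158.6 130. ] [522.5  90.7  85.5]
latch_post 0.65 [356.4 240.4] [480.6  23.5 126.5] [505.8 -40.2  88.6]
bowl_rim 0.9 [343.8 276.1] [468.5 139.8  78. ] [467.6 141.9  79.4]
latch_pivot 0.62 [340.6 278.7] [469.6 158.9  80.5] [478.5 138.3  66.2]
jar 0.56 [312.9 331.8] [448.6 372.1  60. ] [440.4 388.6  74.2]
jar 0.45 [343.5 276.3] [479.9 114.9  60. ] [468.3 142.4  78.9]
mug 0.82 [419.2 211.3] [ 415.9 -380.3   50. ] [ 403.3 -333.6   73.5]
mug 0.54 [339.4 279.7] [489.4 121.1  50. ] [479.6 143.8  65.9]
punnet 0.86 [234.1 333. ] [609.5 464.   70. ] [663.6 388.2  -0.5]
slicing_disc 0.78 [332.3 259.5] [527.7  83.8  85. ] [524.2  91.7  90.2]
slicer 0.57 [335.9 280.7] [492.3 138.2  56. ] [485.9 152.9  66.3]
[array([ 0. ,  1. ,  0.3, 75.2]), array([ 1. , -0. , -0. ,  0.3]), array([  -0. ,    0.3,   -1. , -146.2]), array([0., 0., 0., 1.])]
```

```bash
cat >> h.py <<'E'
def blobs(p,box):
    u0,v0,u1,v1=box; hsv=cv2.cvtColor(p['color'],cv2.COLOR_RGB2HSV); H,S,V=[hsv[...,i].astype(int) for i in range(3)]
    m=np.zeros(H.shape,bool); m[v0:v1,u0:u1]=True
    return {'orange':m&(H>=6)&(H<18)&(S>150),'red':m&((H<5)|(H>172))&(S>150)&(V>90),'black':m&(V<45)}
def comp(mask):
    n,l,s,c=cv2.connectedComponentsWithStats(mask.astype('uint8')); o=[]
    for i in np.argsort(-s[1:,4])[:3]+1 if n>1 else []:
        o.append((s[i,4],c[i],l==i))
    return o
E
python3 - <<'E'
from h import *
np.set_printoptions(precision=1,suppress=True)
for c,box in (('scene',(240,200,370,310)),('side',(275,225,395,310))):
    p=cam(c); print(c)
    for k,m in blobs(p,box).items():
        for a,ct,mm in comp(m)[:2]:
            v,u=np.nonzero(mm); P=depth(p,np.c_[u,v]); top=v.min(); tu=u[v<=top+1].mean()
            print(k,a,ct,'med',np.median(P,0),'zmax',P[:,2].max(),'top px',tu,top,'top@z',atz(p,[tu,top+1],{'orange':130,'red':126.5,'black':116}[k])[0])
    o=outline_of(p,'slicing_disc')
    if o:
        v,u=np.nonzero(o[0]['pixels']); P=depth(p,np.c_[u,v]); q=P[(P[:,2]>78)&(P[:,2]<95)]
        print('disc',len(q),np.median(q,0),q.min(0),q.max(0), cv2.minEnclosingCircle(q[:,:2].astype('float32')))
    o=outline_of(p,'slicer')
    if o:
        v,u=np.nonzero(o[0]['pixels']); P=depth(p,np.c_[u,v]); q=P[(P[:,2]>48)&(P[:,2]<63)]
        print('deck',len(q),cv2.minAreaRect(q[:,:2].astype('float32')))
E
```

```text
scene
orange 52 [293.2 227.2] med [575.9  54.2 110.1] zmax 132.78512561779075 top px 293.2857142857143 221 top@z [576.4  53.4 130. ]
red 50 [346.5 224.8] med [466.7 -48.7 110.4] zmax 133.62426323070144 top px 347.0 219 top@z [468.3 -52.  126.5]
red 14 [327.8 282.9] med [412.9  97.8  35.3] zmax 42.471619125474035 top px 328.5 281 top@z [374.8 149.1 126.5]
black 136 [299.  242.3] med [528.2  86.2 112.2] zmax 1384.0067161870336 top px 299.0 236 top@z [536.5  75.8 116. ]
black 114 [269.  280.5] med [544.7 194.4  28. ] zmax 1384.0067161870336 top px 258.75 269 top@z [543.9 231.2 116. ]
disc 1673 [524.8  87.3  85.3] [452.2   1.5  78. ] [608.  154.7  94.9] ((532.226806640625, 75.377685546875), 81.55229949951172)
deck 3107 ((527.4120483398438, 60.28913879394531), (273.6866455078125, 236.24697875976562), 84.08366394042969)
side
orange 42 [320.9 244. ] med [576.   55.  108.5] zmax 129.0868045275039 top px 321.0 237 top@z [574.5  57.9 130. ]
red 38 [370.  236.2] med [466.7 -47.2 109.8] zmax 129.8094013553034 top px 369.8 230 top@z [466.6 -44.7 126.5]
red 10 [368.  287.5] med [413.2  98.2  32. ] zmax 37.14658133763089 top px 368.2 286 top@z [364.  231.6 126.5]
black 101 [330.8 254. ] med [529.2  91.4 106.7] zmax 120.50025327697108 top px 331.125 248 top@z [532.8  80.7 116. ]
black 37 [314.  296.9] med [530.6 195.   27.6] zmax 36.13647666962265 top px 309.0 294 top@z [488.6 309.9 116. ]
disc 356 [515.8 -29.4  83.5] [444.5 -62.3  78.1] [618.7 170.9  95. ] ((509.56768798828125, 53.715633392333984), 121.72708129882812)
deck 2128 ((528.5181884765625, 62.227516174316406), (277.2137451171875, 236.70315551757812), 82.77776336669922)
```

Request:
servo_tool([
  [0, [26, -21, -3], [0, 0, 0]],
  [0, [26, -21, -3], [0, 0, 0]],
  [0, [26, -21, -3], [0, 0, 0]],
  [0, [26, -21, -3], [0, 0, 0]],
  [0, [26, -21, -3], [0, 0, 0]],
  [0, [26, -21, -3], [0, 0, 0]],
  [0, [26, -21, -3], [0, 0, 0]],
  [0, [26, -21, -3], [0, 0, 0]],
  [0, [26, -21, -3], [0, 0, 0]],
  [0, [26, -21, -3], [0, 0, 0]],
])

```text
time_s: 3.4
ee_pos: [374.6, -245.5, 266.3]
ee_rot: [180.0, -0.0, 21.1]
force: [-0.1, -0.7, 0.2]
gripper_width: 91.2
gripper_force: 0.0
```

Request:
servo_tool([
  [0, [26, -21, -3], [0, 0, 0]],
  [0, [26, -21, -3], [0, 0, 0]],
  [0, [26, -21, -3], [0, 0, 0]],
  [0, [26, -21, -3], [0, 0, 0]],
  [0, [26, -21, -3], [0, 0, 0]],
  [0, [26, -21, -3], [0, 0, 0]],
  [0, [26, -21, -3], [0, 0, 0]],
  [0, [26, -21, -3], [0, 0, 0]],
  [0, [26, -21, -3], [0, 0, 0]],
  [0, [26, -21, -3], [0, 0, 0]],
])

```text
time_s: 4.4
ee_pos: [541.4, 44.2, 296.2]
ee_rot: [180.0, -0.0, 21.1]
force: [0.3, -0.9, -0.4]
gripper_width: 91.2
gripper_force: 0.0
```

Request:
servo_tool([
  [0, [0, 0, 0], [0, 0, -0.14]],
  [0, [0, 0, 0], [0, 0, -0.14]],
  [0, [0, 0, 0], [0, 0, -0.14]],
  [0, [0, 0, 0], [0, 0, -0.14]],
  [0, [0, 0, 0], [0, 0, -0.14]],
  [0, [0, 0, 0], [0, 0, -0.14]],
  [0, [0, 0, 0], [0, 0, -0.14]],
  [0, [0, 0, 0], [0, 0, -0.14]],
  [0, [0, 0, 0], [0, 0, -0.14]],
  [0, [0, 0, 0], [0, 0, 0]],
])

```text
time_s: 5.4
ee_pos: [540.9, 42.9, 295.9]
ee_rot: [180.0, 0.0, 93.3]
force: [-0.8, -0.1, -0.4]
gripper_width: 90.8
gripper_force: 0.0
```

```bash
python3 - <<'E'
from h import *
np.set_printoptions(precision=1,suppress=True)
p=cam('wrist'); save(p,'w1'); print(p['s']['time_s'],p['s']['qpos'])
for k,m in blobs(p,(0,0,640,480)).items():
    for a,ct,mm in comp(m)[:3]:
        v,u=np.nonzero(mm); P=depth(p,np.c_[u,v]); P=P[P[:,2]<200]; 
        if len(P)==0: continue
        t=P[P[:,2]>P[:,2].max()-6]
        print(k,a,ct,'med',np.median(P,0),'top',t.mean(0))
for t in ('slicing_disc','latch','latch_post','peg_top'):
    for o in outline_of(p,t)[:1]: print(t,o['confidence'],o['at'],depth(p,o['at']))
E
```

```text
5.4 [ 3.3 13.5 87.7 -0.  78.7  0. ]
orange 370 [369.3 206.7] med [578.3  51.8 126.1] top [579.6  49.9 126.9]
red 61 [231.2 320.1] med [470.8 -51.6 123.9] top [470.8 -51.5 123.9]
red 20 [190.8 133. ] med [414.3  95.   36.4] top [414.3  95.5  36.3]
black 11747 [568.5 351.4] med [ 717.3 -197.6   -1.7] top [ 717.2 -197.5   -1.9]
slicing_disc 0.69 [312.8, 160.4] [[532.   84.1 112. ]]
latch 0.91 [290.0, 298.3] [[517.7 -43.5  91.6]]
latch_post 0.71 [290.5, 299.1] [[518.2 -44.   92.1]]
peg_top 0.58 [316.1, 160.9] [[534.6  84.  113.4]]
```

View pics/w1.png

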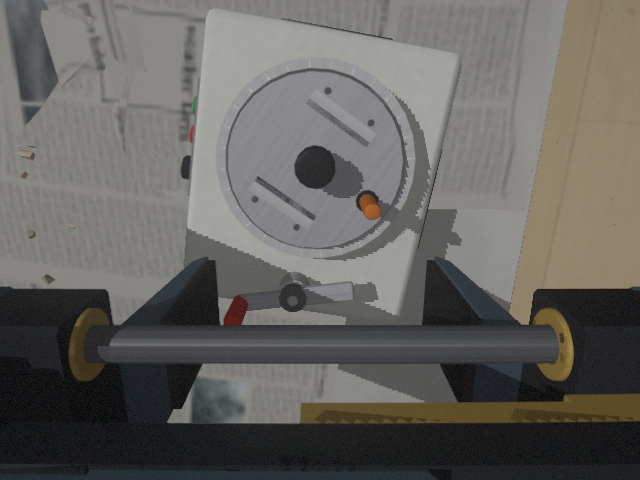

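The wrist view shows the hub top at (315,167), peg top at (371,212), latch hub at (293,298) and red post near (233,318). The latch is open and the bowl outline is centred near (316,158).

```bash
python3 - <<'E'
from h import *
np.set_printoptions(precision=1,suppress=True)
p=cam('wrist')
hsv=cv2.cvtColor(p['color'],cv2.COLOR_RGB2HSV)
m=np.zeros((480,640),bool); m[140:195,288:345]=True
c=comp(m&(p['color'].max(2)<50))[0]; v,u=np.nonzero(c[2]); P=depth(p,np.c_[u,v]); t=P[P[:,2]>110]
print('hub',c[0],c[1],atz(p,c[1],116),t.mean(0),t.min(0),t.max(0),cv2.minEnclosingCircle(t[:,:2].astype('float32')))
o=comp(blobs(p,(330,180,400,230))['orange'])[0]; v,u=np.nonzero(o[2]); P=depth(p,np.c_[u,v]); t=P[P[:,2]>122]
print('peg',t.mean(0),len(t),atz(p,[371.5,212],130)); 
r=comp(blobs(p,(210,280,260,340))['red'])
for a,ct,mm in r[:1]: v,u=np.nonzero(mm); print(a,u.min(),u.max(),v.min(),v.max()); P=depth(p,np.c_[u,v]);t=P[P[:,2]>118]; print('post',t.min(0),t.max(0))
print('post',atz(p,[233,319],126.5),'pivot',atz(p,[293,298],94))
# bowl: depth points 76..80
vv,uu=np.mgrid[50:265,205:430]; P=depth(p,np.c_[uu.ravel(),vv.ravel()]); q=P[(P[:,2]>74.5)&(P[:,2]<81)]
d=np.hypot(q[:,0]-531,q[:,1]-80); q=q[(d>72)&(d<92)]
A=np.c_[2*q[:,:2],np.ones(len(q))]; s=np.linalg.lstsq(A,(q[:,:2]**2).sum(1),rcond=None)[0]; print('bowl',len(q),s[:2],np.sqrt(s[2]+s[0]**2+s[1]**2),q[:,2].mean())
q=P[(P[:,2]>82)&(P[:,2]<89)];q=q[np.hypot(q[:,0]-531,q[:,1]-80)<82]
print('disc z',q[:,2].mean(),cv2.minEnclosingCircle(q[:,:2].astype('float32')))
cv2.imwrite('pics/w1b.png',cv2.resize(p['color'][120:345,190:400,::-1],None,fx=3,fy=2.6,interpolation=cv2.INTER_CUBIC)[:600])
E
```

```text
hub 1027 [316.8 168.9] [[535.6  78.1 116. ]] [535.5  77.3 114.2] [519.2  63.  110. ] [549.3 118.  442.2] ((533.9971923828125, 90.49330139160156), 27.546476364135742)
peg [579.3  50.6 129.3] 241 [[579.2  49.4 130. ]]
52 224 238 317 323
post [464.5 -54.4 122.3] [536.2 118.  442.2]
post [[472.7 -48.9 126.5]] pivot [[520.4 -41.9  94. ]]
bowl 5488 [533.4  78.1] 82.35055216481048 75.64775852719468
disc z 83.18238317228626 ((533.3457641601562, 78.29502868652344), 75.12805938720703)
```

Request:
servo_tool([
  [150, [2.2, 19.7, 0], [0, 0, 0]],
  [150, [2.1, 19.7, 0], [0, 0, 0]],
  [150, [0, 0, 0], [0, 0, -0.14]],
  [150, [0, 0, 0], [0, 0, -0.14]],
  [150, [0, 0, 0], [0, 0, -0.14]],
  [150, [0, 0, 0], [0, 0, -0.14]],
  [150, [0, 0, 0], [0, 0, -0.14]],
  [150, [0, 0, 0], [0, 0, -0.14]],
  [150, [0, 0, 0], [0, 0, -0.14]],
  [150, [0, 0, 0], [0, 0, -0.14]],
], squeeze=4)

```text
time_s: 6.7
ee_pos: [580.0, 49.4, 295.9]
ee_rot: [-180.0, 0.0, 157.8]
force: [0.3, -0.6, 0.6]
gripper_width: 37.3
gripper_force: 0.0
```

Request:
servo_tool([
  [150, [0, 0, 15], [0, 0, -0.146]],
  [150, [0, 0, 15], [0, 0, -0.146]],
  [150, [0, 0, 15], [0, 0, -0.146]],
  [150, [0, 0, 15], [0, 0, -0.146]],
  [150, [0, 0, 10], [0, 0, -0.146]],
  [150, [0, 0, 10], [0, 0, -0.146]],
  [150, [0, 0, 5], [0, 0, -0.146]],
  [150, [0, 0, 5], [0, 0, -0.146]],
  [150, [0, 0, 0], [0, 0, -0.146]],
  [150, [0, 0, 0], [0, 0, 0]],
])

```text
time_s: 7.7
ee_pos: [580.0, 49.4, 205.7]
ee_rot: [180.0, -0.0, -127.3]
force: [-0.1, 0.9, 0.7]
gripper_width: 37.4
gripper_force: 0.0
```

```bash
python3 - <<'E'
from h import *
np.set_printoptions(precision=1,suppress=True)
p=cam('wrist'); save(p,'w2'); print(p['s'])
for a,ct,mm in comp(blobs(p,(0,0,640,480))['orange'])[:2]:
    v,u=np.nonzero(mm); P=depth(p,np.c_[u,v]); print(a,ct,P.max(0),'top',P[P[:,2]>124].mean(0))
E
```

```text
{'time_s': 7.7, 'qpos': array([   3.7,   20.1,   91.4,   -0. ,   68.5, -139. ]), 'qvel': array([-0. , -0.2, -0.3,  0.1,  0.1,  5.9]), 'effort': array([  0. , -42.1, -22.5,  -0.1,   0. ,  -0.7]), 'ee_pos': array([580. ,  49.4, 205.7]), 'ee_rot': array([ 180. ,   -0. , -127.3]), 'force': array([-0.1,  0.9,  0.7]), 'torque': array([ 0.1, -0.1,  0.1]), 'gripper_force': 0.0, 'gripper_width': 37.382755263838035}
588 [322.1 248.6] [586.3  55.2 352. ] top [578.6  47.4 130.8]
2 [312.5 240.5] [581.4  42.5 115.4] top [nan nan nan]<stdin>:5: RuntimeWarning: Mean of empty slice.
  ret = um.true_divide(
```

View pics/w2.png

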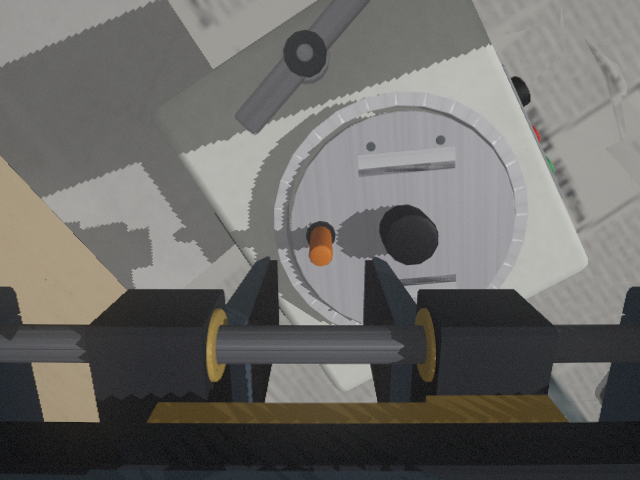

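The peg top at (321,255) is centred between the fingertips at columns 275 and 365, so I can descend and close gently.

Request:
servo_tool([
  [150, [0, 0, 20], [0, 0, 0]],
  [150, [0, 0, 20], [0, 0, 0]],
  [150, [0, 0, 20], [0, 0, 0]],
  [150, [0, 0, 15], [0, 0, 0]],
  [150, [0, 0, 10], [0, 0, 0]],
  [150, [0, 0, 4], [0, 0, 0]],
  [170, [0, 0, 0], [0, 0, 0]],
  [190, [0, 0, 0], [0, 0, 0]],
  [205, [0, 0, 0], [0, 0, 0]],
  [205, [0, 0, 0], [0, 0, 0]],
], squeeze=4)

```text
time_s: 8.75
ee_pos: [580.4, 49.4, 117.6]
ee_rot: [-179.9, 0.0, -127.2]
force: [-0.3, -0.4, 0.7]
gripper_width: 18.1
gripper_force: 0.0
```

Request:
servo_tool([
  [215, [0, 0, 0], [0, 0, 0]],
  [225, [0, 0, 0], [0, 0, 0]],
  [240, [0, 0, 0], [0, 0, 0]],
  [240, [0, 0, 0], [0, 0, 0]],
  [240, [0, 0, 0], [0, 0, 0]],
  [240, [0.5, 0, 0], [0, 0, 0]],
  [240, [0.5, 0, 0], [0, 0, 0]],
  [240, [0.5, 0, 0], [0, 0, 0]],
  [240, [0.5, 0, 0], [0, 0, 0]],
  [240, [0, 0, 0], [0, 0, 0]],
])

```text
time_s: 9.75
ee_pos: [579.3, 48.0, 117.2]
ee_rot: [-180.0, 0.1, -127.2]
force: [2.3, 3.1, 2.0]
gripper_width: 14.2
gripper_force: 4.0
```

Request:
servo_tool([
  [240, [2.4, -0.1, 0], [0, 0, 0.0436]],
  [240, [2.4, -0.1, 0], [0, 0, 0.0436]],
  [240, [2.4, -0.1, 0], [0, 0, 0.0436]],
  [240, [2.4, -0.1, 0], [0, 0, 0.0436]],
  [240, [2.4, -0.1, 0], [0, 0, 0.0436]],
  [240, [2.4, -0.1, 0], [0, 0, 0.0436]],
  [240, [2.4, -0.1, 0], [0, 0, 0.0436]],
  [240, [2.4, -0.1, 0], [0, 0, 0.0436]],
  [240, [2.4, -0.1, 0], [0, 0, 0.0436]],
  [240, [2.4, -0.1, 0], [0, 0, 0.0436]],
])

```text
time_s: 10.75
ee_pos: [562.1, 31.6, 117.2]
ee_rot: [-180.0, 0.1, -152.3]
force: [2.1, 3.7, 2.5]
gripper_width: 13.8
gripper_force: 4.0
```

```bash
cat > c.py <<'E'
from h import *
import sys
np.set_printoptions(precision=2,suppress=True)
C=np.array([533.5,78.2])
s=state(); P=np.array(s['ee_pos'])[:2]; rel=P-C; th=np.degrees(np.arctan2(rel[1],rel[0])); r=np.hypot(*rel); yaw=s['ee_rot'][2]%360
f=np.array(s['force']); t=np.array([np.sin(np.radians(th)),-np.cos(np.radians(th))]); n=rel/r
print('th',th,'r',r,'yaw-tan',(yaw-(th+270))%360,'F along motion',f[:2]@t,'radial',f[:2]@n,'Fz',f[2],'w',s['gripper_width'],'q6',s['qpos'][5],'t',s['time_s'])
th2=th-25; Q=C+55*np.array([np.cos(np.radians(th2)),np.sin(np.radians(th2))])
# constant row (dx,dy) with turn 2.5 deg
Y=np.radians(yaw); X=sum(np.array([[np.cos(a),np.sin(a)],[np.sin(a),-np.cos(a)]]) for a in [Y-np.radians(2.5)*i for i in range(10)])
print('row',np.linalg.solve(X,Q-P))
E
python3 c.py; python3 - <<'E'
from h import *
p=cam('wrist'); save(p,'w3')
E
```

```text
th -58.48347492178834 r 54.626244376573766 yaw-tan 356.16773406673053 F along motion -3.7127049784134503 radial -2.0791423210246247 Fz 2.482857636844158 w 13.826475983506466 q6 -115.67630279439327 t 10.75
row [ 2.39 -0.14]
```

View pics/w3.png

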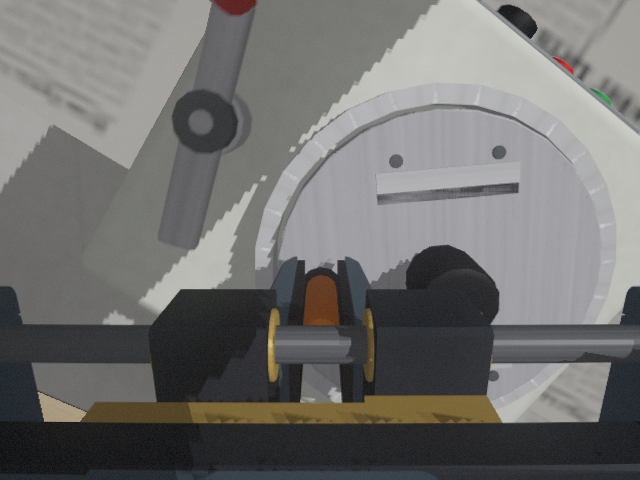

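The peg at (322,300) is gripped between the pads and the disc has turned with it: the slot is now at (447,185). I'll continue.

Request:
servo_tool([
  [240, [2.4, -0.1, 0], [0, 0, 0.0436]],
  [240, [2.4, -0.1, 0], [0, 0, 0.0436]],
  [240, [2.4, -0.1, 0], [0, 0, 0.0436]],
  [240, [2.4, -0.1, 0], [0, 0, 0.0436]],
  [240, [2.4, -0.1, 0], [0, 0, 0.0436]],
  [240, [2.4, -0.1, 0], [0, 0, 0.0436]],
  [240, [2.4, -0.1, 0], [0, 0, 0.0436]],
  [240, [2.4, -0.1, 0], [0, 0, 0.0436]],
  [240, [2.4, -0.1, 0], [0, 0, 0.0436]],
  [240, [2.4, -0.1, 0], [0, 0, 0.0436]],
])

```text
time_s: 11.8
ee_pos: [539.7, 23.8, 117.2]
ee_rot: [180.0, 0.1, -177.2]
force: [3.2, 4.1, 2.8]
gripper_width: 13.7
gripper_force: 4.0
```

```bash
python3 c.py
```

```text
th -83.49220657436184 r 54.740488444702606 yaw-tan 356.24508382214606 F along motion -3.6222602790891125 radial -3.731383033186759 Fz 2.813577732175523 w 13.736569173514408 q6 -91.476010812622 t 11.8
row [ 2.39 -0.13]
```

```bash
cat >> c.py <<'E'
p=cam('wrist')
for a,ct,mm in comp(blobs(p,(290,220,360,345))['orange'])[:1]:
    v,u=np.nonzero(mm); print('peg px',a,ct,v.min(),v.max())
E
python3 - <<'E'
from h import *
import cv2
im=cv2.imread('pics/w3.png')[:,:,::-1].copy()
for a,ct,mm in comp(blobs({'color':im},(290,220,360,345))['orange'])[:1]:
    v,u=np.nonzero(mm); print('w3',a,ct,v.min(),v.max())
E
python3 c.py
```

```text
w3 1421 [320.8226601  303.19563688] 276 324
th -83.49220657436184 r 54.740488444702606 yaw-tan 356.24508382214606 F along motion -3.6222602790891125 radial -3.731383033186759 Fz 2.813577732175523 w 13.736569173514408 q6 -91.476010812622 t 11.8
row [ 2.39 -0.13]
peg px 1439 [320.68 302.79] 275 324
```

Request:
servo_tool([
  [240, [2.4, -0.1, 0], [0, 0, 0.0436]],
  [240, [2.4, -0.1, 0], [0, 0, 0.0436]],
  [240, [2.4, -0.1, 0], [0, 0, 0.0436]],
  [240, [2.4, -0.1, 0], [0, 0, 0.0436]],
  [240, [2.4, -0.1, 0], [0, 0, 0.0436]],
  [240, [2.4, -0.1, 0], [0, 0, 0.0436]],
  [240, [2.4, -0.1, 0], [0, 0, 0.0436]],
  [240, [2.4, -0.1, 0], [0, 0, 0.0436]],
  [240, [2.4, -0.1, 0], [0, 0, 0.0436]],
  [240, [2.4, -0.1, 0], [0, 0, 0.0436]],
])

```text
time_s: 12.85
ee_pos: [516.5, 26.2, 117.2]
ee_rot: [179.9, 0.1, 157.8]
force: [3.6, 2.0, 0.9]
gripper_width: 14.2
gripper_force: 4.0
```

```bash
python3 c.py
```

```text
th -108.08248639297486 r 54.73421956619737 yaw-tan 355.90128430504745 F along motion -2.8114232844126392 radial -3.022972397025371 Fz 0.9315879968106455 w 14.159534191567971 q6 -66.19081095500837 t 12.85
row [ 2.39 -0.15]
peg px 1491 [320.77 302.21] 275 324
```

Request:
servo_tool([
  [240, [2.4, -0.1, 0], [0, 0, 0.0436]],
  [240, [2.4, -0.1, 0], [0, 0, 0.0436]],
  [240, [2.4, -0.1, 0], [0, 0, 0.0436]],
  [240, [2.4, -0.1, 0], [0, 0, 0.0436]],
  [240, [2.4, -0.1, 0], [0, 0, 0.0436]],
  [240, [2.4, -0.1, 0], [0, 0, 0.0436]],
  [240, [2.4, -0.1, 0], [0, 0, 0.0436]],
  [240, [2.4, -0.1, 0], [0, 0, 0.0436]],
  [240, [2.4, -0.1, 0], [0, 0, 0.0436]],
  [240, [2.4, -0.1, 0], [0, 0, 0.0436]],
])

```text
time_s: 13.9
ee_pos: [496.3, 37.9, 117.1]
ee_rot: [179.9, 0.2, 132.9]
force: [5.4, 0.6, 1.0]
gripper_width: 13.9
gripper_force: 4.0
```

```bash
python3 c.py
```

```text
th -132.76705288538957 r 54.84302689029003 yaw-tan 355.6610772809946 F along motion -3.534990814454278 radial -4.074728472454663 Fz 1.0205041133371464 w 13.852920442309152 q6 -39.75115069796219 t 13.9
row [ 2.39 -0.14]
peg px 1433 [321.17 302.7 ] 276 324
```

Request:
servo_tool([
  [240, [2.4, -0.1, 0], [0, 0, 0.0436]],
  [240, [2.4, -0.1, 0], [0, 0, 0.0436]],
  [240, [2.4, -0.1, 0], [0, 0, 0.0436]],
  [240, [2.4, -0.1, 0], [0, 0, 0.0436]],
  [240, [2.4, -0.1, 0], [0, 0, 0.0436]],
  [240, [2.4, -0.1, 0], [0, 0, 0.0436]],
  [240, [2.4, -0.1, 0], [0, 0, 0.0436]],
  [240, [2.4, -0.1, 0], [0, 0, 0.0436]],
  [240, [2.4, -0.1, 0], [0, 0, 0.0436]],
  [240, [2.4, -0.1, 0], [0, 0, 0.0436]],
])

```text
time_s: 14.95
ee_pos: [482.8, 57.3, 117.1]
ee_rot: [179.9, 0.1, 108.0]
force: [4.8, -2.0, 2.0]
gripper_width: 13.8
gripper_force: 4.0
```

```bash
python3 c.py
```

```text
th -157.56774662076273 r 54.863247131141435 yaw-tan 355.5273005327955 F along motion -3.6988116536706737 radial -3.7031732396074823 Fz 1.9885081223383623 w 13.79285922348027 q6 -12.372766481071144 t 14.95
row [ 2.39 -0.15]
peg px 1383 [321.13 303.47] 276 324
```

Request:
servo_tool([
  [240, [2.4, -0.1, 0], [0, 0, 0.0436]],
  [240, [2.4, -0.1, 0], [0, 0, 0.0436]],
  [240, [2.4, -0.1, 0], [0, 0, 0.0436]],
  [240, [2.4, -0.1, 0], [0, 0, 0.0436]],
  [240, [2.4, -0.1, 0], [0, 0, 0.0436]],
  [240, [2.4, -0.1, 0], [0, 0, 0.0436]],
  [240, [2.4, -0.1, 0], [0, 0, 0.0436]],
  [240, [2.4, -0.1, 0], [0, 0, 0.0436]],
  [240, [2.4, -0.1, 0], [0, 0, 0.0436]],
  [240, [2.4, -0.1, 0], [0, 0, 0.0436]],
])

```text
time_s: 16.0
ee_pos: [478.5, 80.3, 117.1]
ee_rot: [179.9, 0.2, 83.0]
force: [3.5, -4.1, 3.9]
gripper_width: 13.9
gripper_force: 4.0
```

```bash
python3 c.py
```

```text
th 177.82297453394773 r 55.0826763896778 yaw-tan 355.19376295389594 F along motion -3.9182908279019513 radial -3.6219197631017495 Fz 3.90829630279949 w 13.94894242655639 q6 15.398061227550505 t 16.0
row [ 2.4  -0.14]
peg px 1417 [321.05 303.07] 276 324
```

Request:
servo_tool([
  [240, [2.4, -0.1, 0], [0, 0, 0.0436]],
  [240, [2.4, -0.1, 0], [0, 0, 0.0436]],
  [240, [2.4, -0.1, 0], [0, 0, 0.0436]],
  [240, [2.4, -0.1, 0], [0, 0, 0.0436]],
  [240, [2.4, -0.1, 0], [0, 0, 0.0436]],
  [240, [2.4, -0.1, 0], [0, 0, 0.0436]],
  [240, [2.4, -0.1, 0], [0, 0, 0.0436]],
  [240, [2.4, -0.1, 0], [0, 0, 0.0436]],
  [240, [2.4, -0.1, 0], [0, 0, 0.0436]],
  [240, [2.4, -0.1, 0], [0, 0, 0.0436]],
])

```text
time_s: 17.05
ee_pos: [484.0, 102.7, 116.9]
ee_rot: [180.0, 0.2, 58.1]
force: [1.7, -6.5, 4.2]
gripper_width: 14.3
gripper_force: 4.0
```

```bash
python3 c.py
```

```text
th 153.64151838238806 r 55.285747003897846 yaw-tan 354.41620499075304 F along motion -5.092661385616835 radial -4.387075274194389 Fz 4.230116916089624 w 14.268510009432893 q6 42.873542304803145 t 17.05
row [ 2.4  -0.15]
peg px 1431 [321.06 302.84] 277 324
```

Request:
servo_tool([
  [240, [2.4, -0.1, 0], [0, 0, 0.0436]],
  [240, [2.4, -0.1, 0], [0, 0, 0.0436]],
  [240, [2.4, -0.1, 0], [0, 0, 0.0436]],
  [240, [2.4, -0.1, 0], [0, 0, 0.0436]],
  [240, [2.4, -0.1, 0], [0, 0, 0.0436]],
  [240, [2.4, -0.1, 0], [0, 0, 0.0436]],
  [240, [2.4, -0.1, 0], [0, 0, 0.0436]],
  [240, [2.4, -0.1, 0], [0, 0, 0.0436]],
  [240, [2.4, -0.1, 0], [0, 0, 0.0436]],
  [240, [2.4, -0.1, 0], [0, 0, 0.0436]],
])

```text
time_s: 18.1
ee_pos: [498.1, 120.7, 116.4]
ee_rot: [180.0, 0.4, 33.1]
force: [-0.7, -5.5, 4.5]
gripper_width: 13.6
gripper_force: 4.0
```

```bash
python3 c.py
```

```text
th 129.85490795079585 r 55.317189049145384 yaw-tan 353.21352404206783 F along motion -4.023233327755199 radial -3.7865040745589353 Fz 4.4655491360858175 w 13.631022058729371 q6 69.47608062373263 t 18.1
row [ 2.4 -0.2]
peg px 1369 [321.   303.62] 279 324
```

Request:
servo_tool([
  [240, [2.4, -0.2, 0], [0, 0, 0.0436]],
  [240, [2.4, -0.2, 0], [0, 0, 0.0436]],
  [240, [2.4, -0.2, 0], [0, 0, 0.0436]],
  [240, [2.4, -0.2, 0], [0, 0, 0.0436]],
  [240, [2.4, -0.2, 0], [0, 0, 0.0436]],
  [240, [2.4, -0.2, 0], [0, 0, 0.0436]],
  [240, [2.4, -0.2, 0], [0, 0, 0.0436]],
  [240, [2.4, -0.2, 0], [0, 0, 0.0436]],
  [240, [2.4, -0.2, 0], [0, 0, 0.0436]],
  [240, [2.4, -0.2, 0], [0, 0, 0.0436]],
])

```text
time_s: 19.15
ee_pos: [518.6, 131.6, 116.2]
ee_rot: [179.9, 0.4, 8.1]
force: [-4.2, -3.7, 3.5]
gripper_width: 14.1
gripper_force: 4.0
```

```bash
python3 c.py
```

```text
th 105.59517582632128 r 55.44686643773378 yaw-tan 352.47441833229846 F along motion -5.003261384611027 radial -2.439406853294162 Fz 3.533181895266862 w 14.120796678048665 q6 95.05671860326123 t 19.15
row [ 2.4  -0.22]
peg px 1331 [320.89 304.05] 280 324
```

Request:
servo_tool([
  [240, [2.4, -0.2, 0], [0, 0, 0.0436]],
  [240, [2.4, -0.2, 0], [0, 0, 0.0436]],
  [240, [2.4, -0.2, 0], [0, 0, 0.0436]],
  [240, [2.4, -0.2, 0], [0, 0, 0.0436]],
  [240, [2.4, -0.2, 0], [0, 0, 0.0436]],
  [240, [2.4, -0.2, 0], [0, 0, 0.0436]],
  [240, [2.4, -0.2, 0], [0, 0, 0.0436]],
  [240, [2.4, -0.2, 0], [0, 0, 0.0436]],
  [240, [2.4, -0.2, 0], [0, 0, 0.0436]],
  [240, [2.4, -0.2, 0], [0, 0, 0.0436]],
])

```text
time_s: 20.2
ee_pos: [540.6, 132.8, 114.8]
ee_rot: [179.7, 0.6, -16.9]
force: [-5.8, -2.7, 0.6]
gripper_width: 14.2
gripper_force: 4.0
```

```bash
python3 c.py
```

```text
th 82.55877912945935 r 55.09830957772028 yaw-tan 350.5057057125417 F along motion -5.426095137539748 radial -3.446410287704394 Fz 0.5919797331460553 w 14.214969228118823 q6 119.5323967650988 t 20.2
row [ 2.38 -0.33]
peg px 1362 [320.64 302.99] 278 324
```

Request:
servo_tool([
  [240, [2.4, -0.3, -0.1], [0, 0, 0.0436]],
  [240, [2.4, -0.3, -0.1], [0, 0, 0.0436]],
  [240, [2.4, -0.3, -0.1], [0, 0, 0.0436]],
  [240, [2.4, -0.3, -0.1], [0, 0, 0.0436]],
  [240, [2.4, -0.3, -0.1], [0, 0, 0.0436]],
  [240, [2.4, -0.3, -0.1], [0, 0, 0.0436]],
  [240, [2.4, -0.3, -0.1], [0, 0, 0.0436]],
  [240, [2.4, -0.3, -0.1], [0, 0, 0.0436]],
  [240, [2.4, -0.3, -0.1], [0, 0, 0.0436]],
  [240, [2.4, -0.3, -0.1], [0, 0, 0.0436]],
])

```text
time_s: 21.25
ee_pos: [566.4, 125.0, 116.9]
ee_rot: [179.9, 0.1, -41.9]
force: [0.3, -0.1, 0.0]
gripper_width: 5.2
gripper_force: 0.0
```

```bash
python3 c.py;python3 - <<'E'
from h import *
np.set_printoptions(precision=1,suppress=True)
p=cam('wrist'); save(p,'w4'); s=p['s']; print(s['ee_pos'],s['ee_rot'])
E
```

```text
th 54.84694641115321 r 57.21690922704959 yaw-tan 353.228036106334 F along motion 0.33858707783985875 radial 0.0737616831672058 Fz 0.02501698087509624 w 5.23698785309946 q6 143.19560631410343 t 21.25
row [ 2.46 -0.02]
[566.9 124.8 117. ] [179.9   0.1 -42. ]
```

View pics/w4.png

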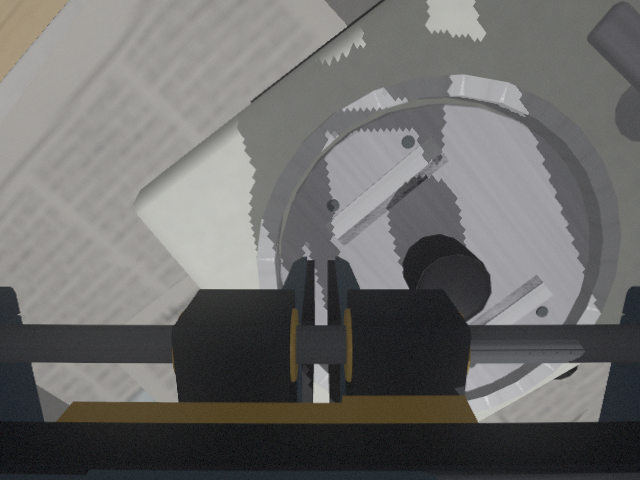

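The fingers have slipped off the peg, which is no longer between them, so the disc was probably caught by the dogs. I'll lift and check its height.

Request:
servo_tool([
  [240, [0, 0, -15], [0, 0, 0]],
  [240, [0, 0, -25], [0, 0, 0]],
  [240, [-10, 0, -30], [0, 0, 0]],
  [240, [-20, 0, -30], [0, 0, 0]],
  [240, [-20, 0, -30], [0, 0, 0]],
  [240, [-20, 0, -30], [0, 0, -0.14]],
  [240, [-20, 0, 0], [0, 0, -0.14]],
  [240, [-10, 0, 0], [0, 0, -0.14]],
  [240, [0, 0, 0], [0, 0, -0.14]],
  [240, [0, 0, 0], [0, 0, 0]],
])

```text
time_s: 22.35
ee_pos: [490.0, 183.8, 277.7]
ee_rot: [-179.8, 0.2, -9.4]
force: [-0.6, -0.7, 0.0]
gripper_width: 5.5
gripper_force: 0.0
```

```bash
python3 - <<'E'
from h import *
np.set_printoptions(precision=1,suppress=True)
p=cam('wrist'); save(p,'w5'); print(p['s']['ee_pos'],p['s']['ee_rot'])
o=comp(blobs(p,(0,0,640,480))['orange'])
for a,ct,mm in o[:2]:
    v,u=np.nonzero(mm); P=depth(p,np.c_[u,v]); P=P[P[:,2]<200]; zm=P[:,2].max(); print('orange',a,ct,zm,P[P[:,2]>zm-5].mean(0))
vv,uu=np.mgrid[0:480:2,0:640:2]; P=depth(p,np.c_[uu.ravel(),vv.ravel()])
d=np.hypot(P[:,0]-533.5,P[:,1]-78.2)
for lo,hi in ((20,45),(62,73),(79.5,85),(95,105)):
    q=P[(d>lo)&(d<hi)&(P[:,2]<100)&(P[:,2]>45)]; print(lo,hi,len(q),np.median(q[:,2]),np.percentile(q[:,2],[10,90]))
q=P[(d>25)&(d<73)&(P[:,2]<95)&(P[:,2]>62)]; A=np.c_[q[:,:2]-[533.5,78.2],np.ones(len(q))]; print('plane',np.linalg.lstsq(A,q[:,2],rcond=None)[0]*[1000,1000,1])
E
```

```text
[490.  183.8 277.7] [-179.8    0.2   -9.4]
orange 247 [377.9 148.2] 119.13436545411133 [535.4 134.1 117.1]
orange 1 [617. 188.] 102.14945406736723 [473.7 -48.5 102.1]
20 45 1879 73.03699840169566 [72.1 74.1]
62 73 1770 73.03303089623151 [72.1 74. ]
79.5 85 1107 75.51092952502523 [74.5 76.5]
95 105 2010 53.5187423978291 [52.5 54.5]
plane [ 1.   0.9 73.1]
```

View pics/w5.png

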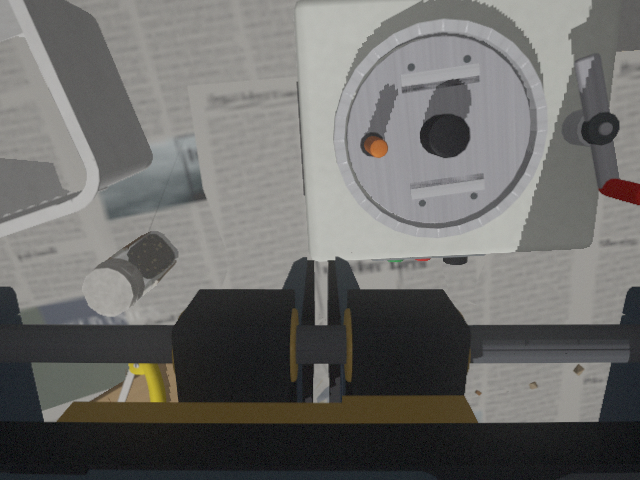

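The disc is home. Its top is level at about 73–75 mm, below the rim, and the peg top at (376,147) is near 119 mm. Now for the latch, whose red post is at about (622,190).

Request:
servo_tool([
  [150, [2.9, 33.4, 0], [0, 0, 0]],
  [150, [2.9, 33.4, 0], [0, 0, 0]],
  [150, [2.9, 33.4, 0], [0, 0, 0]],
  [150, [2.9, 33.4, 0], [0, 0, 0]],
  [150, [2.9, 33.4, 0], [0, 0, 0]],
  [150, [2.9, 33.4, 0], [0, 0, 0]],
  [150, [2.9, 33.4, 0], [0, 0, 0]],
  [150, [0, 0, 0], [0, 0, -0.1415]],
  [150, [0, 0, 0], [0, 0, -0.1415]],
  [150, [0, 0, 0], [0, 0, -0.1415]],
])

```text
time_s: 23.4
ee_pos: [471.8, -50.9, 276.5]
ee_rot: [-179.7, 0.1, 14.9]
force: [-1.2, -0.8, 0.6]
gripper_width: 37.3
gripper_force: 0.0
```

Request:
servo_tool([
  [150, [0, 0, 7], [0, 0, -0.1415]],
  [150, [0, 0, 7], [0, 0, -0.1415]],
  [150, [0, 0, 7], [0, 0, -0.1415]],
  [150, [0, 0, 7], [0, 0, -0.1415]],
  [150, [0, 0, 7], [0, 0, -0.1415]],
  [150, [0, 0, 7], [0, 0, -0.1415]],
  [150, [0, 0, 7], [0, 0, -0.1415]],
  [150, [0, 0, 7], [0, 0, -0.1415]],
  [150, [0, 0, 7], [0, 0, -0.1415]],
  [150, [0, 0, 0], [0, 0, -0.1415]],
])

```text
time_s: 24.4
ee_pos: [471.1, -50.1, 212.6]
ee_rot: [-179.8, -0.3, 96.0]
force: [0.1, -0.2, 0.5]
gripper_width: 37.5
gripper_force: 0.0
```

```bash
python3 - <<'E'
from h import *
np.set_printoptions(precision=1,suppress=True)
p=cam('wrist'); save(p,'w6'); print(p['s']['ee_pos'],p['s']['ee_rot'],p['s']['time_s'],p['s']['gripper_width'])
hsv=cv2.cvtColor(p['color'],cv2.COLOR_RGB2HSV); H,S,V=[hsv[...,i].astype(int) for i in range(3)]
for a,ct,mm in comp(((H<5)|(H>172))&(S>130)&(V>40))[:2]:
    v,u=np.nonzero(mm); P=depth(p,np.c_[u,v]); P=P[P[:,2]<200]; zm=P[:,2].max(); t=P[P[:,2]>zm-5]; print('red',a,ct,v.min(),v.max(),zm,t.mean(0),len(t))
E
```

```text
[471.1 -50.1 212.6] [-179.8   -0.3   96. ] 24.4 37.53744305923301
red 787 [320.2 248.5] 228 267 125.87817354685859 [470.4 -54.  123.6] 479
```

View pics/w6.png

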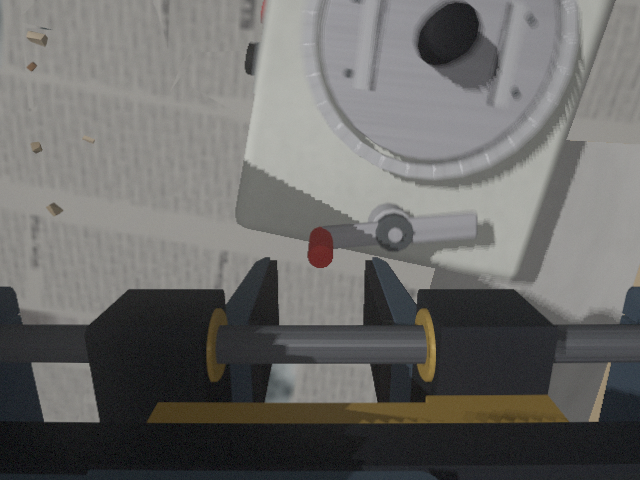

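The red post top at about (320,252) is centred between the fingers, and the latch hub is at (394,231). I'll descend and grip the post.

Request:
servo_tool([
  [150, [-2.5, 0, 20], [0, 0, 0]],
  [150, [0, 0, 20], [0, 0, 0]],
  [150, [0, 0, 20], [0, 0, 0]],
  [150, [0, 0, 20], [0, 0, 0]],
  [150, [0, 0, 10], [0, 0, 0]],
  [150, [0, 0, 3], [0, 0, 0]],
  [180, [0, 0, 0], [0, 0, 0]],
  [205, [0, 0, 0], [0, 0, 0]],
  [225, [0, 0, 0], [0, 0, 0]],
  [235, [0, 0, 0], [0, 0, 0]],
], squeeze=4)

```text
time_s: 25.45
ee_pos: [470.6, -52.3, 121.6]
ee_rot: [-179.8, -0.3, 95.8]
force: [-5.1, -0.9, 4.5]
gripper_width: 15.9
gripper_force: 4.0
```

Request:
servo_tool([
  [235, [0, 0, 0], [0, 0, 0]],
  [235, [0, 0, 0], [0, 0, 0]],
  [235, [-2.9, 0.2, 0], [0, 0, -0.0576]],
  [235, [-2.9, 0.2, 0], [0, 0, -0.0576]],
  [235, [-2.9, 0.2, 0], [0, 0, -0.0576]],
  [235, [-2.9, 0.2, 0], [0, 0, -0.0576]],
  [235, [-2.9, 0.2, 0], [0, 0, -0.0576]],
  [235, [-2.9, 0.2, 0], [0, 0, -0.0576]],
  [235, [-2.9, 0.2, 0], [0, 0, -0.0576]],
  [235, [-2.9, 0.2, 0], [0, 0, -0.0576]],
])

```text
time_s: 26.45
ee_pos: [479.1, -73.9, 121.6]
ee_rot: [-179.9, -0.3, 122.4]
force: [-4.7, -1.2, 4.9]
gripper_width: 15.6
gripper_force: 4.0
```

Request:
servo_tool([
  [235, [-2.9, 0.2, 0], [0, 0, -0.0576]],
  [235, [-2.9, 0.2, 0], [0, 0, -0.0576]],
  [235, [-2.9, 0.2, 0], [0, 0, -0.0576]],
  [235, [-2.9, 0.2, 0], [0, 0, -0.0576]],
  [235, [-2.9, 0.2, 0], [0, 0, -0.0576]],
  [235, [-2.9, 0.2, 0], [0, 0, -0.0576]],
  [235, [-2.9, 0.2, 0], [0, 0, -0.0576]],
  [235, [-2.9, 0.2, 0], [0, 0, -0.0576]],
  [235, [-2.9, 0.2, 0], [0, 0, -0.0576]],
  [235, [-2.9, 0.2, 0], [0, 0, -0.0576]],
])

```text
time_s: 27.45
ee_pos: [502.6, -92.1, 121.6]
ee_rot: [179.8, -0.1, 155.4]
force: [-2.2, -1.2, 1.8]
gripper_width: 15.8
gripper_force: 4.0
```

Request:
servo_tool([
  [235, [-2.9, 0.2, 0], [0, 0, -0.0576]],
  [235, [-2.9, 0.2, 0], [0, 0, -0.0576]],
  [235, [-2.9, 0.2, 0], [0, 0, -0.0576]],
  [235, [-2.9, 0.2, 0], [0, 0, -0.0576]],
  [235, [-2.9, 0.2, 0], [0, 0, -0.0576]],
  [235, [-2.9, 0.2, 0], [0, 0, -0.0576]],
  [235, [0, 0, 0], [0, 0, 0]],
  [235, [0, 0, 0], [0, 0, 0]],
  [235, [0, 0, 0], [0, 0, 0]],
  [235, [0, 0, 0], [0, 0, 0]],
])

```text
time_s: 28.45
ee_pos: [518.2, -95.4, 120.6]
ee_rot: [179.8, -0.3, 174.9]
force: [-4.7, -1.9, 1.0]
gripper_width: 15.8
gripper_force: 4.0
```

Request:
servo_tool([
  [200, [0, 0, 0], [0, 0, 0]],
  [150, [0, 0, 0], [0, 0, 0]],
  [150, [0, 0, 0], [0, 0, 0]],
  [150, [0, 0, -10], [0, 0, 0]],
  [150, [0, 0, -20], [0, 0, 0]],
  [150, [0, 0, -30], [0, 0, 0]],
  [150, [0, 0, -40], [0, 0, 0]],
  [150, [-30, 0, -40], [0, 0, 0]],
  [150, [-30, 0, -30], [0, 0, 0]],
  [150, [0, 0, 0], [0, 0, 0]],
])

```text
time_s: 29.45
ee_pos: [584.7, -102.0, 296.1]
ee_rot: [179.8, 0.7, 175.0]
force: [-1.1, 0.4, -0.5]
gripper_width: 37.4
gripper_force: 0.0
```

```bash
python3 - <<'E'
from h import *
np.set_printoptions(precision=1,suppress=True)
for c in ('wrist','scene'):
    p=cam(c); print(c,p['s']['ee_pos'],p['s']['time_s'],p['s']['force'])
    if c=='wrist': save(p,'w7')
    b=blobs(p,(0,0,640,480) if c=='wrist' else (240,200,370,310))
    for k in ('red','orange'):
      for a,ct,mm in comp(b[k])[:2]:
        v,u=np.nonzero(mm); P=depth(p,np.c_[u,v]); P=P[P[:,2]<200]; zm=P[:,2].max(); t=P[P[:,2]>zm-5]; print(k,a,ct,zm,t.mean(0))
E
```

```text
wrist [ 584.7 -102.   296.1] 29.45 [-1.1  0.4 -0.5]
red 41 [325.4 118.4] 125.896777832211 [512.7 -92.5 123.7]
red 8 [320.2 112.2] 125.30974949254744 [508.  -95.8 123.6]
orange 4530 [30.7 37.1] 100.81866413466821 [ 431.4 -330.1   97.6]
orange 688 [605.4 120.8] 118.53784517349328 [533.9 131.9 116.5]
scene [ 581.6 -101.6  293. ] 29.5 [ 0.3 -0.7 -0.2]
red 15 [327.7 282.9] 45.0316888085365 [412.3  99.4  45. ]
red 4 [343.2 206. ] 127.49839341300913 [511.1 -89.3 126.1]
orange 52 [285.5 255.2] 126.30088924906022 [531.9 139.5 125. ]
```

View pics/w7.png

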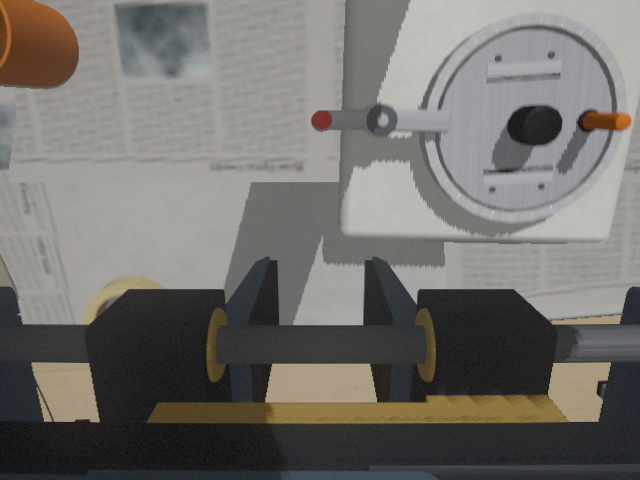

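The latch lies in line from the post at (321,120) through its hub at (380,119), with the tongue over the disc's edge at (447,121). The disc is still home (peg top about 119 mm) and the arm is clear.

```bash
python3 -c "
from workcell import ticket; print(ticket.job_done())"
```

```text
the job is handed in; nothing more can be done
None
```

The disc is home on the dogs, the latch is swung in with its tongue over the disc's edge, and the arm is clear; I handed the job in at about 29.5 s, and no verdict came back.

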